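Push the flat tin through the gap between two butter dishes

ROBOT

A 6-joint arm with a two-finger parallel gripper is mounted at the origin on a cart in front of the work surface, level with it; the furniture and walls round the work are solid. World frame = base frame: x ahead of the robot, y to its left, z up, the work surface at z = 0. Lengths are in m, angles in rad, forces in N, time in s.
With the tool pointing down it reaches from about 0.325 to 0.775 m from the base axis. Payload 5.5 kg.
Tool frame: the origin (TCP) lies midway between the tips of the shut fingers; the grasp point (between the pads) lies 19 mm behind it (manip.grasp_offset is the distance from the TCP to the grasp point, in m); z points along the fingers, y is the line along which they close (so a half turn about z gives the same grasp; the last joint's range is limited). The gripper opens to 88 mm and grips with 3 to 60 N. Pads are 20 mm wide; open, the fingers measure 115 mm over their backs; the gripper's body (75 mm by 178 mm) begins 61 mm behind the grasp point.
Start: joints at [1.188, 0.091, 1.231, -0, 1.82, -0.057], TCP at [0.192, 0.568, 0.223] pointing down, gripper open.
Joint ranges: [-2.87, 2.87], [-0.86, 2.18], [0.17, 2.46], [-1.51, 4.65], [0.06, 2.69], [-2.65, 2.65]. Speed limits (rad/s): [2.57, 2.57, 3.01, 3.14, 3.14, 3.14].

INTERFACE

Orientations are given as a rotation vector (axis times angle).
In Python, from plant import manip gives the robot as it stands.
- The arm moves only by the shell command python3 -m pendant 'ROWS' [FORCE]. ROWS is JSON, a list that holds one entry, the list of rows, each a list of 7 numbers: the turn, a rotation vector about the tool's x, y, z in units of 6 degrees (1.0 is 6 degrees), then the shift along the tool's x, y, z in units of 40 mm (1.0 is 40 mm), then the opening, from 0 (shut) to 1 (fully open). A call has 1 to 10 rows; each row is the pose to reach, as a shift and turn from the pose commanded when the call began, along the tool's axes at that moment; what a row does not reach only later rows make up. A row lasts 1/10 s, in which the tool goes at most 50 mm and 8.59 degrees, less where a joint would pass 70% of its speed; a pose out of reach is approached as far as the arm can. A call with a gripper value outside its range is refused whole. The fingers move at their own pace and stop on an object; FORCE is the grip in N (left out, the last holds). Time passes only in rows, so rows that repeat a pose let the fingers close. It gives the time, the measured TCP pose, the force, the opening and the grip force at its end, in the units of the state.
- manip.sense(): the state, without advancing time (a new reading comes with each control period).
- manip.snapshot(name): name is "scene" or "top" or "wrist"; returns a dict with "pixels" (400x640x3 uint8, red, green, blue), "intrinsics" (3x3 intrinsics, pixels), "rvec" (rotation vector, rad) and "tvec" (3), from world to camera coordinates, as OpenCV has them; the wrist camera has in their place "tool_from_camera" (4x4, takes a point from camera to tool coordinates, whose origin is the TCP and whose axes are the flange's). Camera axes: x right, y down, z forward; pixel columns grow to the right and rows downward; lengths in m; the calibration is good to about 2 mm. A picture is of the moment at which its call begins: read the wrist's pose just before it. There is no depth.
- manip.hand_in(): hands the job in; it is judged then, once.
The state is a dict: "t": time; "joint_positions": joint angles; "joint_vel": joint speeds; "joint_efforts": joint torques, N m; "eef_pos": TCP position; "ee_rot": TCP orientation; "contact_force": force on the tool from outside, world axes, zero at the start; "ft_torque": the same for the moment, N m; "finger_gap": opening from 0.0 (shut) to 1.0 (fully open); "gripper_force": force on a finger pad.
Only numpy, scipy, OpenCV 4.12 (cv2) and the standard library are available. Lean on these libraries where they do the work, as an engineer would, in place of code of your own. Each camera call takes 0.05 s, during which the arm holds its last target. There are 200 camera calls.

TASK

The short flat tin belongs with the tall tin on the other side of the two butter dishes. Without grasping or lifting it, push it along the worktop with the fingertips, through the narrow gap between the dishes, until it is completely out of the gap and stands close beside the tall tin, touching it or less than 2 cm from it. Do not shove the tall tin out of its place, and leave the mug, the glass and the roll of tape alone.

Things in the scene. Friction and masses are not known exactly. Their poses are not given: they have to be found in the camera images.
- flat_tin: the short flat food tin with a bare metal lid, a closed round tin 86 mm in diameter and 40 mm high, about 0.23 kg, loose, standing on the worktop; origin at the centre of its underside, z up. It starts to the robot's right or left of the butter dishes, the tall tin on the other side.
- tall_tin: the taller food tin, 75 mm in diameter and 110 mm high, about 0.48 kg, loose, standing on the worktop; origin at the centre of its underside, z up. Flat and tall tin touch when their centres are 81 mm apart.
- butter_dish_far: white oblong lidded butter dish, the one farther from the robot: fixed, does not move. Foot 70 mm along its x, 134 mm along its y, 12 mm high; lid 62 x 126 mm up to 40 mm; low wooden grip up to 46 mm. Origin at the centre of its underside. Its y axis points at the near dish (towards the robot, up to 0.2 rad off), its x runs through the gap (to the robot's left).
- butter_dish_near: the identical butter dish nearer to the robot, fixed, origin at the centre of its underside, axes parallel to the far dish's. They stand end to end with a straight gap of 94 to 99 mm between their feet, its middle midway between the two origins, 70 mm long, running along the dishes' x axis. The flat tin passes with 4 to 6 mm to spare on each side.
- tape_roll: bystander: roll of brown tape, 93 mm across and 48 mm high, loose, lying near the robot on its left; origin at the centre of its underside
- white_green_mug: bystander: white and green mug, 92 x 127 x 93 mm with its handle, loose, standing far ahead on the left; origin at the centre of its underside
- drinking_glass: bystander: clear drinking glass, 81 mm across and 93 mm high, loose, standing far ahead on the right; origin at the centre of its underside
Things that resemble listed ones, but are neither listed nor needed, are in the scene too. What is shaped like the butter_dish_far but orange is not meant. Leave any orange look-alike of the flat_tin alone.

How it is judged:
By the outcome, as a careful person would: the job done as asked, in the order asked, and still so for the second after the job is handed in, with the robot touching nothing.
It also fails if it takes over 64 s, if anything falls off the work surface, if the arm or the gripper's body presses on something with over 40 N, if the wrist force passes 120 N, or if a joint passes its speed limit or range.

## Working session

There is one attempt and no reset: what is moved stays moved. The work goes in short steps, Python scripts to look and compute and a shell command to move; the robot and the scene stay as the last step left them, time stands still between calls to the robot, and variables do not carry over. Pictures are saved under pics/ and viewed, at most 10 in all, crops included, and the job is handed in when it is done.

```bash
mkdir -p pics; python3 - <<'E'
from plant import manip
import cv2,pickle
s=manip.sense();print(s['t'],s['eef_pos'],s['ee_rot'])
d={n:manip.snapshot(n) for n in("top","scene")}
pickle.dump(d,open('d.pkl','wb'))
for n in d: cv2.imwrite(f'pics/{n}0.png',d[n]['pixels'][:,:,::-1])
E
```

```text
0.0 [0.19192685 0.56815686 0.2215256 ] [-5.09436655e-01 -3.09960039e+00  2.94923342e-03]
```

View pics/top0.png

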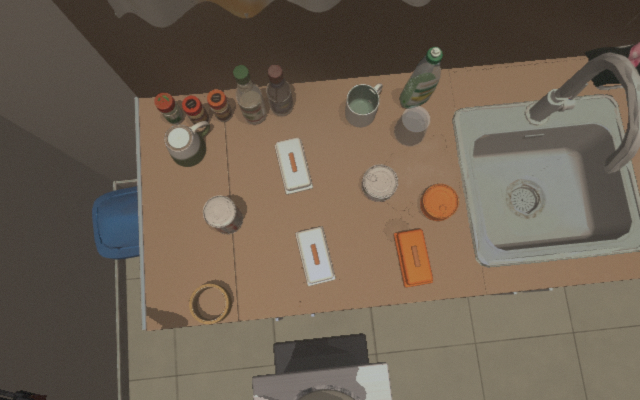

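View pics/scene0.png

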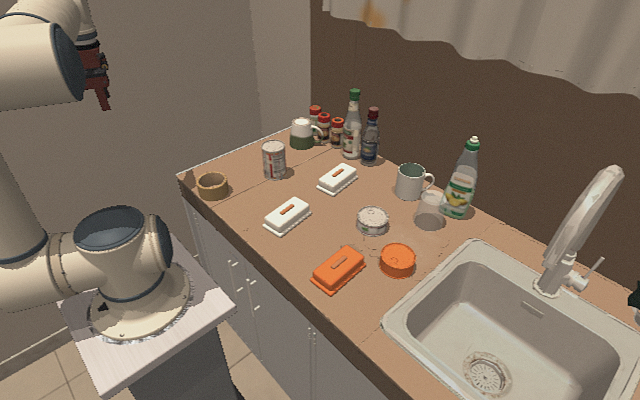

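The top view shows the bare metal flat tin at (380,183), with an orange look-alike at (440,202). The white dishes are at (293,165) (far) and (315,256) (near), with an orange one at (414,257). The tall tin is at (220,212), the tape at (210,304), the mug at (183,143) and the glass at (415,122). The flat tin I want is the metal-lidded one. I'll enlarge to confirm it.

```bash
python3 - <<'E'
import cv2,pickle
im=pickle.load(open('d.pkl','rb'))['top']['pixels'][:,:,::-1]
c=im[130:290,190:460]  # x2.96
cv2.imwrite('pics/crop1.png',cv2.resize(c,(810*800//810,474),interpolation=cv2.INTER_CUBIC))
E
```

```text
(no output)
```

View pics/crop1.png

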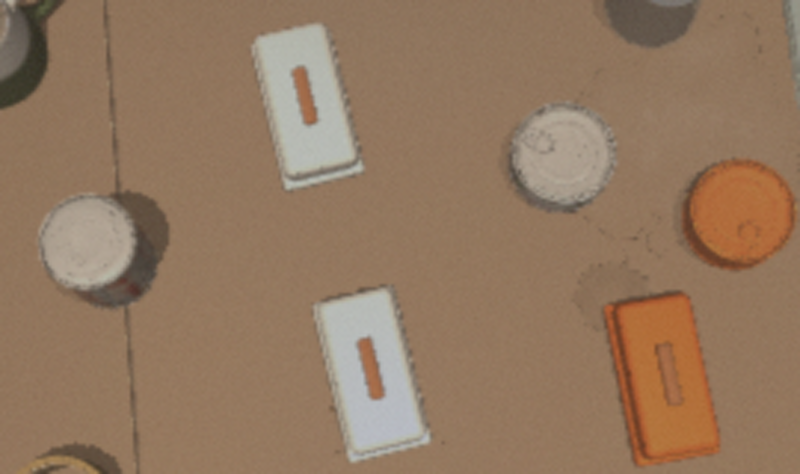

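The crop confirms it. The metal flat tin's lid is centred at crop (563,156) and the tall tin's top at (88,243). The dish grips are at (305,96) and (371,369).

```bash
cat > h.py <<'E'
import cv2,numpy as np
from scipy.spatial.transform import Rotation as R
def back(s,uv,z):
    K,rv,t=np.array(s['intrinsics']),np.array(s['rvec'],float),np.array(s['tvec'],float)
    Rm=cv2.Rodrigues(rv)[0]; c=-Rm.T@t.ravel(); d=Rm.T@np.linalg.inv(K)@[uv[0],uv[1],1]
    return (c+d*(z-c[2])/d[2])
def proj(s,P): return cv2.projectPoints(np.array(P,float),np.array(s['rvec'],float),np.array(s['tvec'],float),np.array(s['intrinsics'],float),None)[0].reshape(-1,2)
E
python3 - <<'E'
import pickle; from h import *
s=pickle.load(open('d.pkl','rb'))['top']; sc=pickle.load(open('d.pkl','rb'))['scene']
f=lambda u,v,z: back(s,(190+u/2.963,130+v/2.963),z)[:2]
P=dict(flat=f(563,156,.04),tall=f(88,243,.11),far=f(305,96,.046),near=f(371,369,.046),orange=f(740,213,.04),odish=f(668,373,.046))
for q,c in dict(farlid=[(252,45),(322,25),(357,163),(285,180)],nearlid=[(316,305),(392,288),(427,430),(351,452)]).items():
    p=np.array([f(*x,.04) for x in c]);P[q]=p.mean(0);print(q,[np.linalg.norm(p[i]-p[i-1]).round(3) for i in range(4)])
for k,v in P.items():print(k,v.round(4), 'scene px',proj(sc,[[*v,.04]])[0].round())
d=P['near']-P['far'];L=np.linalg.norm(d);print('dist',L,'expect .228-.233'); yy=d/L;xx=np.array([-yy[1],yy[0]]);m=(P['near']+P['far'])/2
print('mid',m,'x',xx,'ang',np.arctan2(xx[1],xx[0]))
for k in('flat','tall','orange','odish'):print(k,(P[k]-m)@xx,(P[k]-m)@yy)
print('glass',back(s,(415,120),.093),'mug',back(s,(183,140),.09),'tape',back(s,(210,304),.048))
E
```

```text
farlid [np.float64(0.119), np.float64(0.061), np.float64(0.122), np.float64(0.061)]
nearlid [np.float64(0.12), np.float64(0.063), np.float64(0.117), np.float64(0.062)]
flat [ 0.5685 -0.1928] scene px [371. 216.]
tall [0.5228 0.1866] scene px [274. 165.]
far [0.6396 0.0126] scene px [337. 174.]
near [ 0.4108 -0.0183] scene px [286. 211.]
orange [ 0.5062 -0.3298] scene px [396. 255.]
odish [ 0.3832 -0.2519] scene px [338. 263.]
farlid [0.6358 0.0142] scene px [336. 174.]
nearlid [ 0.4121 -0.0187] scene px [287. 211.]
dist 0.23083976003337134 expect .228-.233
mid [ 0.52522426 -0.00284332] x [ 0.13411546 -0.99096571] ang -1.4362755181683897
flat 0.19404850661051007 -0.01735810472471318
tall -0.188059021082036 -0.023010394613669688
orange 0.32142481689543867 0.06273270592406205
odish 0.22773882838479065 0.1741022906130373
glass [ 0.69983761 -0.28736405  0.093     ] mug [0.70897253 0.2655624  0.09      ] tape [0.32282745 0.23409934 0.048     ]
```

```bash
cat >> h.py <<'E'
M=np.array([.5250,-.0027]);XX=np.array([-.1341,.9910]);YY=np.array([-.9910,-.1341])
def row(s,lat,z):
    """shift/turn units to gap-frame pose (tool x along gap)"""
    from plant import manip
    st=manip.sense();p=np.array(st['eef_pos']);Rc=R.from_rotvec(st['ee_rot'])
    g=np.array([*(M+s*XX+lat*YY),z]);X=np.array([*XX,0]);Z=np.array([0,0,-1.])
    Rt=R.from_matrix(np.c_[X,np.cross(Z,X),Z])
    print('t',round(st['t'],2),'gap frame now',((p[:2]-M)@XX).round(4),((p[:2]-M)@YY).round(4),p[2].round(4),'F',np.round(st['contact_force'],1),'gap',round(st['finger_gap'],3))
    print('row',(np.degrees((Rc.inv()*Rt).as_rotvec())/6).round(2),(Rc.inv().apply(g-p)/.04).round(2))
E
python3 -c "
from h import *
row(-.27,-.017,.2)"
```

```text
t 0.1 gap frame now 0.6104 0.2535 0.2216 F [ 0.7 -0.4 -0. ] gap 1.0
row [-2.00e-02  1.00e-02  1.06e+01] [-15.84 -16.71   0.57]
```

```bash
python3 -m pendant '[[[0,0,5.3,-7.9,-8.35,0.3,0.5],[0,0,5.3,-7.9,-8.35,0.3,0.5],[0,0,5.3,-7.9,-8.35,0.3,0.5],[0,0,5.3,-7.9,-8.35,0.3,0.5],[0,0,5.3,-7.9,-8.35,0.3,0.5],[0,0,5.3,-7.9,-8.35,0.3,0.5],[0,0,5.3,-7.9,-8.35,0.3,0.5],[0,0,5.3,-7.9,-8.35,0.3,0.5],[0,0,5.3,-7.9,-8.35,0.3,0.5],[0,0,5.3,-7.9,-8.35,0.3,0.5]]]'; python3 -c "
from h import *
row(-.27,-.017,.2)"
```

```text
t: 1.1
eef_pos: [0.3857, 0.1468, 0.2101]
ee_rot: [1.348, 2.837, -0.002]
contact_force: [0.7, 0.5, 0.5]
finger_gap: 0.5
gripper_force: 0.0
t 1.1 gap frame now 0.1668 0.118 0.2101 F [0.7 0.5 0.5] gap 0.5
row [-0.01  0.01  5.25] [-11.08  -2.82   0.27]
```

```bash
python3 -m pendant '[[[0,0,5.25,-11.08,-2.82,0.27,0.5],[0,0,5.25,-11.08,-2.82,0.27,0.5],[0,0,5.25,-11.08,-2.82,0.27,0.5],[0,0,5.25,-11.08,-2.82,0.27,0.5],[0,0,5.25,-11.08,-2.82,0.27,0.5],[0,0,5.25,-11.08,-2.82,0.27,0.5],[0,0,5.25,-11.08,-2.82,0.27,0.5],[0,0,5.25,-11.08,-2.82,0.27,0.5],[0,0,5.25,-11.08,-2.82,0.27,0.5],[0,0,5.25,-11.08,-2.82,0.27,0.5]]]'; python3 - <<'E'
from h import *
row(-.27,-.017,.2)
from plant import manip
import pickle
st=manip.sense();w=manip.snapshot('wrist');w['st']=st
pickle.dump(w,open('w1.pkl','wb'));cv2.imwrite('pics/w1.png',w['pixels'][:,:,::-1]);print(w['tool_from_camera'])
E
```

```text
t: 2.1
eef_pos: [0.5802, -0.2662, 0.1957]
ee_rot: [-2.062, -2.364, 0.003]
contact_force: [0.2, 0.1, -0.7]
finger_gap: 0.505
gripper_force: 0.0
t 2.1 gap frame now -0.2686 -0.0194 0.1957 F [ 0.2  0.1 -0.7] gap 0.505
row [-0.04 -0.02  0.02] [-0.04 -0.06 -0.11]
[[-8.07193210e-04 -9.53343167e-01 -3.01887653e-01  8.34394631e-02]
 [ 9.99999673e-01 -7.57455065e-04 -2.81821182e-04 -2.97444669e-04]
 [ 4.00059659e-05 -3.01887782e-01  9.53343467e-01 -1.62383831e-01]
 [ 0.00000000e+00  0.00000000e+00  0.00000000e+00  1.00000000e+00]]
```

View pics/w1.png

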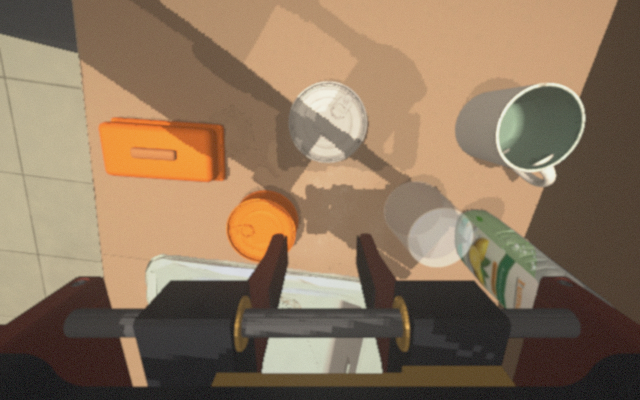

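The wrist view shows the flat tin's lid centred at about (328,121). The orange tin is at (263,227), the glass at (437,237), and the fingers straddle column 320. Next I'll move forward to see the gap in the arm's frame.

```bash
cat >> h.py <<'E'
def wback(w,uv,z):
    T=np.array(w['tool_from_camera']);Rt=R.from_rotvec(w['st']['ee_rot']).as_matrix();p=np.array(w['st']['eef_pos'])
    c=Rt@T[:3,3]+p; d=Rt@T[:3,:3]@np.linalg.inv(np.array(w['intrinsics']))@[uv[0],uv[1],1]
    return (c+d*(z-c[2])/d[2])[:2]
gf=lambda q:(((q-M)@XX).round(4),((q-M)@YY).round(4))
E
python3 -m pendant '[[[0,0,0,4.0,0.45,-1,0.5],[0,0,0,4.0,0.45,-1,0.5],[0,0,0,4.0,0.45,-1,0.5],[0,0,0,4.0,0.45,-1,0.5],[0,0,0,4.0,0.45,-1,0.5],[0,0,0,4.0,0.45,-1,0.5],[0,0,0,4.0,0.45,-1,0.5]]]'; python3 - <<'E'
from h import *
import pickle
w=pickle.load(open('w1.pkl','rb'))
print('flat',gf(wback(w,(328,121),.04)),'diam',np.linalg.norm(wback(w,(289,121),.04)-wback(w,(368,121),.04)))
row(-.1,-.0,.24)
from plant import manip
st=manip.sense();w=manip.snapshot('wrist');w['st']=st
pickle.dump(w,open('w2.pkl','wb'));cv2.imwrite('pics/w2.png',cv2.resize(w['pixels'][:300,:,::-1],(800,375),interpolation=cv2.INTER_CUBIC))
E
```

```text
t: 2.85
eef_pos: [0.5748, -0.1029, 0.2389]
ee_rot: [-2.061, -2.37, 0.002]
contact_force: [0.5, -0.3, -0.3]
finger_gap: 0.5
gripper_force: 0.0
flat (np.float64(-0.1931), np.float64(-0.0252)) diam 0.0864397984759322
t 2.85 gap frame now -0.1059 -0.0359 0.2389 F [ 0.5 -0.3 -0.3] gap 0.5
row [-0.01 -0.    0.04] [ 0.15 -0.9  -0.03]
```

View pics/w2.png

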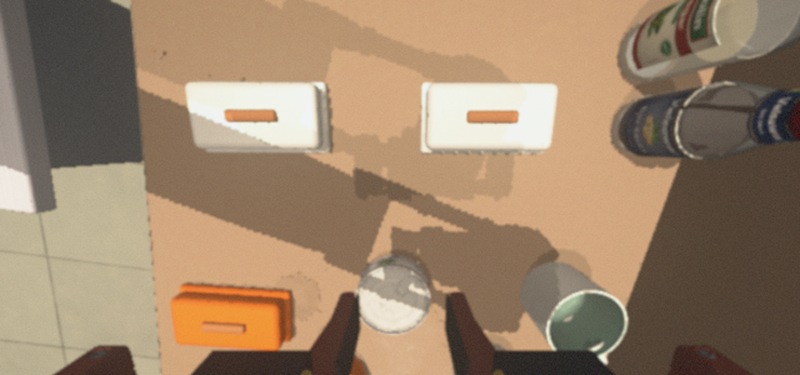

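The wrist view (scaled 1.25x) shows the near dish grip at (250,116) and the far one at (493,117). The inner foot edges are at columns ~329 and ~421, and the tin is at (395,296).

```bash
python3 - <<'E'
from h import *
import pickle
w=pickle.load(open('w2.pkl','rb'))
f=lambda u,v,z:wback(w,(u/1.25,v/1.25),z)
n,fa=f(250,116,.046),f(493,117,.046);m=(n+fa)/2;d=n-fa
print('near',n,'far',fa,'L',np.linalg.norm(d),'mid gap',gf(m),'ang',np.arctan2(d[0],-d[1])-np.arctan2(YY[0],-YY[1]))
print('tin',gf(f(395,296,.04)))
e=[f(329,86,.012),f(329,152,.012),f(421,83,.012),f(421,152,.012)]
for q in e:print('edge',gf(q))
E
```

```text
near [ 0.41637444 -0.01743039] far [0.64517495 0.01345135] L 0.23087519577308244 mid gap (np.float64(-0.0001), np.float64(-0.0058)) ang -0.00033930975342966185
tin (np.float64(-0.1891), np.float64(-0.0276))
edge (np.float64(0.0309), np.float64(0.0395))
edge (np.float64(-0.0336), np.float64(0.0434))
edge (np.float64(0.034), np.float64(-0.0539))
edge (np.float64(-0.0333), np.float64(-0.0552))
```

```bash
sed -i 's/^M=np.array(\[[^]]*\])/M=np.array([.5307,-.0019])/' h.py; python3 - <<'E'
from h import *
import pickle
w=pickle.load(open('w1.pkl','rb'))
for n,u,v,z in[('bottle base left',456,225,0),('bottle top-left edge',475,210,.05),('glass rim c',437,237,.093),('glass rim left',408,237,.093),('cup rim left',497,130,.09)]:print(n,gf(wback(w,(u,v),z)))
s=pickle.load(open('d.pkl','rb'))['top']
print('bottle top view',gf(back(s,(412,105),0)[:2]),'tall',gf(back(s,(219.7,212),.11)[:2]))
row(-.262,-.0205,.1)
E
```

```text
bottle base left (np.float64(-0.3314), np.float64(-0.1974))
bottle top-left edge (np.float64(-0.2922), np.float64(-0.1912))
glass rim c (np.float64(-0.3069), np.float64(-0.1321))
glass rim left (np.float64(-0.307), np.float64(-0.1022))
cup rim left (np.float64(-0.1997), np.float64(-0.1755))
bottle top view (np.float64(-0.3359), np.float64(-0.2002)) tall (np.float64(0.1879), np.float64(-0.0175))
t 2.9 gap frame now -0.1062 -0.0301 0.2388 F [0.  0.1 0.2] gap 0.505
row [-0.02 -0.    0.04] [-3.9  -0.25  3.47]
```

```bash
python3 -m pendant '[[[0,0,0,-3.9,-0.25,1.0,0.5],[0,0,0,-3.9,-0.25,1.0,0.5],[0,0,0,-3.9,-0.25,1.0,0.5],[0,0,0,-3.9,-0.25,1.0,0.5],[0,0,0,-3.9,-0.25,3.0,0.5],[0,0,0,-3.9,-0.25,3.0,0.5],[0,0,0,-3.9,-0.25,3.47,0.5],[0,0,0,-3.9,-0.25,3.47,0.5]]]'; python3 -c "
from h import *
row(-.262,-.0205,.022)"
```

```text
t: 3.7
eef_pos: [0.5848, -0.2574, 0.0963]
ee_rot: [-2.057, -2.364, 0.003]
contact_force: [-0.1, 0.5, 0.3]
finger_gap: 0.501
gripper_force: 0.0
t 3.7 gap frame now -0.2604 -0.0193 0.0963 F [-0.1  0.5  0.3] gap 0.501
row [-0.06 -0.04  0.04] [-0.05  0.04  1.86]
```

```bash
python3 -m pendant '[[[0,0,0,0,0.03,0.6,0.5],[0,0,0,0,0.03,1.2,0.5],[0,0,0,0,0.03,1.6,0.5],[0,0,0,0,0.03,1.85,0.5],[0,0,0,0,0.03,1.85,0.5],[0,0,0,0,0.03,1.85,0.5]]]'; python3 - <<'E'
from h import *
row(-.15,0,.022)
from plant import manip
import pickle
st=manip.sense();w=manip.snapshot('wrist');w['st']=st
pickle.dump(w,open('w3.pkl','wb'));cv2.imwrite('pics/w3.png',w['pixels'][:,:,::-1])
E
```

```text
t: 4.3
eef_pos: [0.5887, -0.2578, 0.0282]
ee_rot: [2.06, 2.371, 0.001]
contact_force: [-0.3, -0.5, -0.3]
finger_gap: 0.5
gripper_force: 0.0
t 4.3 gap frame now -0.2614 -0.0231 0.0282 F [-0.3 -0.5 -0.3] gap 0.5
row [0.01 0.01 0.05] [ 2.79 -0.56  0.15]
```

View pics/w3.png

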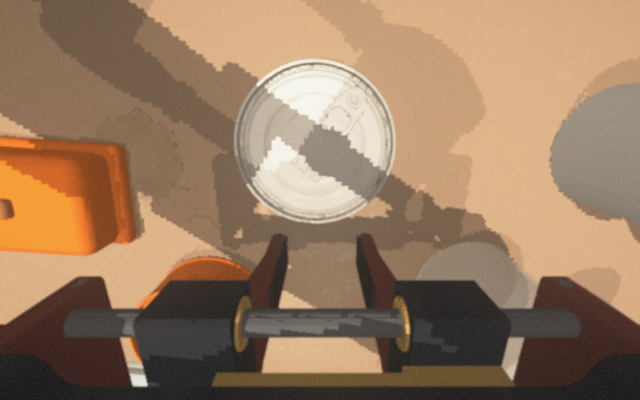

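The tin's lid is centred at (315,140) and the fingers at column 321, so the offset is about 2.5 mm. The tool sits squarely behind the tin, so I'll start the diagonal push.

```bash
python3 -m pendant '[[[0,0,0,0.25,-0.06,0.0,0.5],[0,0,0,0.45,-0.06,0.1,0.5],[0,0,0,0.65,-0.06,0.15,0.5],[0,0,0,0.9,-0.1,0.15,0.5],[0,0,0,1.15,-0.16,0.15,0.5],[0,0,0,1.4,-0.22,0.15,0.5],[0,0,0,1.65,-0.28,0.15,0.5],[0,0,0,1.9,-0.34,0.15,0.5],[0,0,0,2.1,-0.4,0.15,0.5],[0,0,0,2.25,-0.45,0.15,0.5]]]'; python3 - <<'E'
from h import *
row(-.15,0,.022)
E
```

```text
t: 5.35
eef_pos: [0.5576, -0.1701, 0.0211]
ee_rot: [2.06, 2.372, 0.0]
contact_force: [2.5, -3.2, 3.2]
finger_gap: 0.499
gripper_force: 2.0
t 5.35 gap frame now -0.1703 -0.004 0.0211 F [ 2.5 -3.2  3.2] gap 0.499
row [0.   0.   0.06] [ 0.51 -0.1  -0.02]
```

```bash
python3 -m pendant '[[[0,0,0,0.2,-0.03,0,0.5],[0,0,0,0.4,-0.06,0,0.5],[0,0,0,0.5,-0.1,0,0.5],[0,0,0,0.5,-0.1,0,0.5]]]'; python3 - <<'E'
from h import *
row(-.12,0,.022)
from plant import manip
import pickle
st=manip.sense();w=manip.snapshot('wrist');w['st']=st
pickle.dump(w,open('w4.pkl','wb'));cv2.imwrite('pics/w4.png',w['pixels'][:,:,::-1])
E
```

```text
t: 5.75
eef_pos: [0.5506, -0.1506, 0.0206]
ee_rot: [-2.059, -2.371, -0.0]
contact_force: [1.1, -0.5, 1.1]
finger_gap: 0.498
gripper_force: 0.4
t 5.75 gap frame now -0.15 0.0002 0.0206 F [ 1.1 -0.5  1.1] gap 0.498
row [-0.01 -0.01  0.06] [ 0.75  0.01 -0.03]
```

View pics/w4.png

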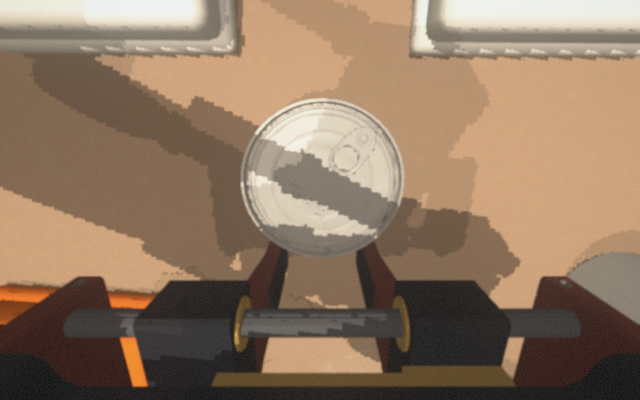

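The tin is cradled, its lid centred at (322,177). The foot corners at the gap mouth are at (241,53) and (411,56).

```bash
python3 - <<'E'
from h import *
import pickle
w=pickle.load(open('w4.pkl','rb'))
t,a,b=wback(w,(322,177),.04),wback(w,(241,53),.006),wback(w,(411,56),.006)
print('tin',gf(t),'corners',gf(a),gf(b),'width',np.linalg.norm(a-b),'mid',gf((a+b)/2),'diam',np.linalg.norm(wback(w,(241,177),.04)-wback(w,(404,177),.04)))
a,b=wback(w,(241,53),.012),wback(w,(411,56),.012);print(np.linalg.norm(a-b),gf((a+b)/2))
E
```

```text
tin (np.float64(-0.0984), np.float64(0.0007)) corners (np.float64(-0.0342), np.float64(0.0472)) (np.float64(-0.0352), np.float64(-0.0497)) width 0.09688279373060439 mid (np.float64(-0.0347), np.float64(-0.0013)) diam 0.08513295473668624
0.09360056265079217 (np.float64(-0.0358), np.float64(-0.0012))
```

```bash
python3 -m pendant '[[[0,0,0.03,0.2,0.02,0,0.5],[0,0,0.06,0.45,0.04,0,0.5],[0,0,0.06,0.7,0.05,0,0.5],[0,0,0.06,0.95,0.05,0,0.5],[0,0,0.06,1.2,0.05,0,0.5],[0,0,0.06,1.45,0.06,0,0.5],[0,0,0.06,1.7,0.06,0,0.5],[0,0,0.06,1.95,0.06,0,0.5],[0,0,0.06,2.15,0.06,0,0.5],[0,0,0.06,2.25,0.06,0,0.5]]]'; python3 - <<'E'
from h import *
row(0.056,-.0013,.022)
from plant import manip
import pickle
st=manip.sense();w=manip.snapshot('wrist');w['st']=st
pickle.dump(w,open('w5.pkl','wb'));cv2.imwrite('pics/w5.png',w['pixels'][:,:,::-1])
E
```

```text
t: 6.8
eef_pos: [0.5408, -0.0613, 0.0212]
ee_rot: [2.067, 2.366, 0.0]
contact_force: [0.3, -0.6, -0.2]
finger_gap: 0.501
gripper_force: 0.7
t 6.8 gap frame now -0.0603 -0.002 0.0212 F [ 0.3 -0.6 -0.2] gap 0.501
row [0. 0. 0.] [ 2.91 -0.02 -0.02]
```

View pics/w5.png

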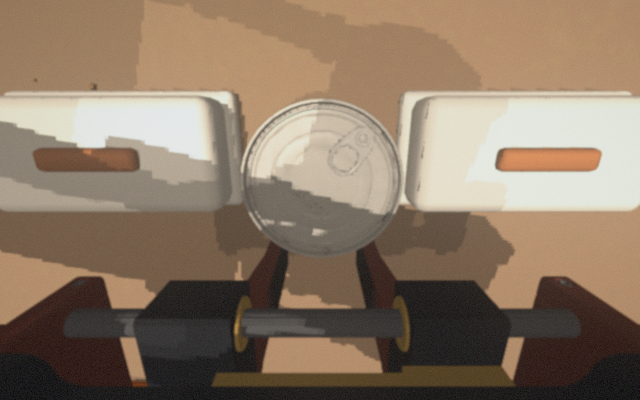

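The tin is inside the gap and centred: the feet edges are at columns 241 and 402, and the tin is at 322. Continuing.

```bash
python3 -m pendant '[[[0,0,0,0.2,0,0,0.5],[0,0,0,0.45,0,0,0.5],[0,0,0,0.7,0,0,0.5],[0,0,0,0.95,0,0,0.5],[0,0,0,1.2,0,0,0.5],[0,0,0,1.45,0,0,0.5],[0,0,0,1.7,0,0,0.5],[0,0,0,1.95,0,0,0.5],[0,0,0,2.15,0,0,0.5],[0,0,0,2.25,0,0,0.5]]]'; python3 - <<'E'
from h import *
row(0.05,-.0013,.022)
from plant import manip
import pickle
st=manip.sense();w=manip.snapshot('wrist');w['st']=st
pickle.dump(w,open('w6.pkl','wb'));cv2.imwrite('pics/w6.png',w['pixels'][:,:,::-1])
E
```

```text
t: 7.85
eef_pos: [0.5287, 0.0279, 0.0211]
ee_rot: [2.067, 2.366, 0.0]
contact_force: [1.0, -3.3, 1.6]
finger_gap: 0.505
gripper_force: 1.0
t 7.85 gap frame now 0.0298 -0.002 0.0211 F [ 1.  -3.3  1.6] gap 0.505
row [0. 0. 0.] [ 0.51 -0.02 -0.02]
```

View pics/w6.png

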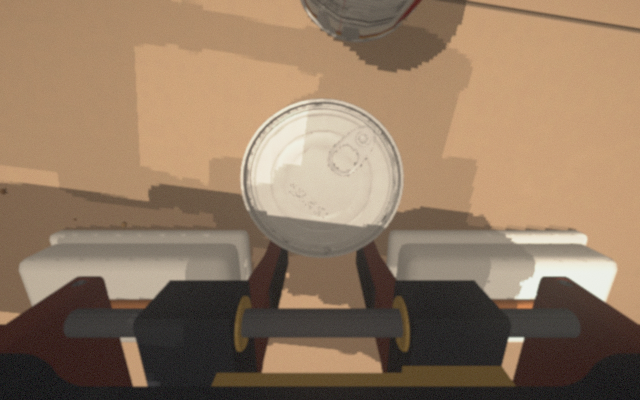

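The tin is out of the mouth, its lid centred at (322,177). The tall tin's near foot edge is at about (358,40).

```bash
python3 - <<'E'
from h import *
import pickle
w=pickle.load(open('w6.pkl','rb'))
t=wback(w,(322,177),.04);print('flat',gf(t))
b=np.array([gf(wback(w,p,0)) for p in[(330,33),(345,38),(358,40),(372,38),(390,30)]]);print(b)
from scipy.optimize import least_squares
c=least_squares(lambda c:np.hypot(*(b-c).T)-.0375,[.188,-.0175]).x
print('tall',c,'wall gap',np.hypot(*(c-np.array(gf(t))))-.0805,'dish end',gf(wback(w,(150,231),.012)))
E
```

```text
flat (np.float64(0.0813), np.float64(-0.0019))
[[ 0.1573 -0.0066]
 [ 0.1548 -0.0153]
 [ 0.1537 -0.0229]
 [ 0.1548 -0.031 ]
 [ 0.1588 -0.0412]]
tall [ 0.19134261 -0.02257848] wall gap 0.03146863622501575 dish end (np.float64(0.0384), np.float64(0.1126))
```

```bash
python3 -m pendant '[[[0,0,0,0.15,0,0,0.5],[0,0,0,0.3,0,0,0.5],[0,0,0,0.42,0,0,0.5],[0,0,0,0.52,0,0,0.5],[0,0,0,0.59,0,0,0.5],[0,0,0,0.62,0,0,0.5],[0,0,0,0.62,0,0,0.5]]]'
python3 -m pendant '[[[0,0,0,-0.2,0,0,0.5],[0,0,0,-0.7,0,0,0.5],[0,0,0,-0.7,0,-1,0.5],[0,0,0,-0.7,0,-2,0.5],[0,0,0,-0.7,0,-3,0.5],[0,0,0,-0.7,0,-4,0.5],[0,0,0,-0.7,0,-4,0.5],[0,0,0,-0.7,0,-4,0.5]]]'; python3 - <<'E'
from h import *
from plant import manip
import pickle
st=manip.sense();w=manip.snapshot('wrist');w['st']=st
pickle.dump(w,open('w7.pkl','wb'));print(st['contact_force'])
t=manip.snapshot('top')
a=cv2.resize(w['pixels'][:300,:,::-1],(800,375),interpolation=cv2.INTER_CUBIC);b=cv2.resize(t['pixels'][160:250,180:380,::-1],(480,216),interpolation=cv2.INTER_CUBIC)
o=np.zeros((591,800,3),np.uint8);o[:375]=a;o[375:,:480]=b;cv2.imwrite('pics/w7.png',o)
E
```

```text
t: 8.6
eef_pos: [0.5255, 0.0519, 0.021]
ee_rot: [-2.067, -2.365, -0.0]
contact_force: [-0.4, -0.9, 0.4]
finger_gap: 0.499
gripper_force: 0.4
t: 9.4
eef_pos: [0.5297, 0.0235, 0.1819]
ee_rot: [2.067, 2.364, 0.002]
contact_force: [-0.3, -0.5, -0.2]
finger_gap: 0.499
gripper_force: 0.0
[-0.34671894 -0.53531045 -0.19955234]
```

View pics/w7.png

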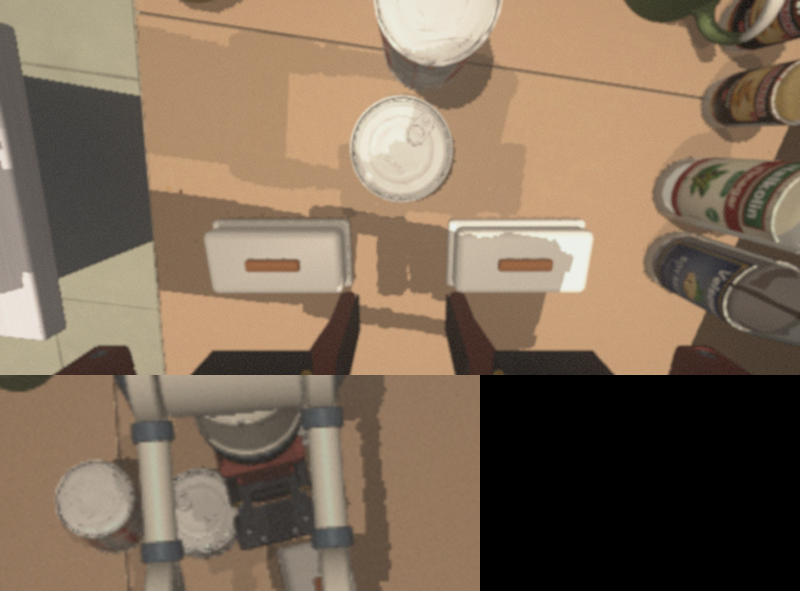

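The flat tin at crop (402,148) is clear of the gap and stands short of the tall tin, whose rim's near point is at (437,67) and base near point at ~(428,84). I'll compute the remaining gap.

```bash
python3 - <<'E'
from h import *
import pickle
w=pickle.load(open('w7.pkl','rb'));f=lambda u,v,z:np.array(gf(wback(w,(u/1.25,v/1.25),z)))
t=f(402,148,.04);print('flat',t,np.linalg.norm(f(351,148,.04)-f(453,148,.04)))
r=f(437,67,.11);print('rim near',r,'width',np.linalg.norm(f(374,8,.11)-f(500,8,.11)))
print('base near',f(428,84,0), f(412,84,0),f(440,84,0))
for c in(r+[.0375,0],f(428,84,0)+[.0375,0]):print('tall',c,'gap',np.hypot(*(c-t))-.0805)
E
```

```text
flat [ 0.1035 -0.0025] 0.08520023474146066
rim near [ 0.1515 -0.0235] width 0.0726
base near [ 0.1578 -0.026 ] [ 0.1578 -0.0116] [ 0.1578 -0.0367]
tall [ 0.189  -0.0235] gap 0.007541183544975141
tall [ 0.1953 -0.026 ] gap 0.014260170958056012
```

```bash
python3 -c "
from plant import manip
print(manip.hand_in())"
```

```text
the job is handed in; nothing more can be done
None
```

I pushed the flat tin through the gap without touching the dishes, and it now stands clear of the gap about 1 cm from the tall tin (measured 7.5 to 14 mm); the tall tin and the bystanders were not touched, and I handed the job in at about 9.5 s of the 64 s limit.

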